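# Set the bedside tablet dispenser's dose and hold its shutter open

### The arm

A 6-joint arm with a two-finger parallel gripper is mounted at the origin on the work surface. World frame = base frame: x ahead of the robot, y to its left, z up, the work surface at z = 0. Lengths are in m, angles in rad, forces in N, time in s.
With the tool pointing down it reaches from about 0.25 to 0.725 m from the base axis. Payload 4 kg.
Tool frame: the origin (TCP) lies midway between the tips of the shut fingers; the grasp point (between the pads) lies bot.pinch_z behind it (bot.pinch_z is the distance from the TCP to the grasp point, in m); z points along the fingers, y is the line along which they close (so a half turn about z gives the same grasp; the last joint's range is limited). The gripper opens to 85 mm and grips with 20 to 120 N. Pads are 22 mm wide; open, the fingers measure 114 mm over their backs; the gripper's body (76 mm by 85 mm) begins 54 mm behind the grasp point. The pads swing forward as they close: fully open they stand 13 mm farther back than shut.
Start: joints at [1.128, 0.241, 0.005, 1.335, 0, 1.571], TCP at [0.214, 0.452, 0.231] pointing down, gripper open.
Joint ranges: [-2.72, 2.72], [-1.05, 1.87], [-1.09, 1.28], [-1.99, 2.15], [-1.42, 1.44], [-3.14, 3.14]. Speed limits (rad/s): [2.79, 2.79, 3.14, 3.14, 3.14, 3.14].

### API

Orientations are given as a unit quaternion [x, y, z, w].
In Python, from workcell import bot gives the robot as it stands.
- The arm moves only by the tool creep_tool, called after "Emit:" in YAML: its name, and indented under it one key for each argument. Schema: {"type":"object","properties":{"steps":{"type":"array","items":{"type":"array","items":{"type":"array","items":{"type":"number"},"minItems":7,"maxItems":7},"minItems":1,"maxItems":10},"minItems":1,"maxItems":1},"only":{"type":"string"},"quiet":{"type":"boolean"},"lines":{"type":"string"}},"required":["steps"],"additionalProperties":false}. steps is a list that holds a single list of rows (three levels of brackets), with 1 to 10 rows, each of 7 numbers: a rotation vector rx, ry, rz in rad, then dx, dy, dz in m, then the finger opening in m; each row is the pose to reach, as a shift and turn from the pose commanded when the call began, along the tool's axes at that moment; what a row does not reach only later rows make up. A row lasts 1/8 s, in which the tool goes at most 0.0625 m and 0.188 rad, less where a joint would pass 70% of its speed; a pose out of reach is approached as far as the arm can. The fingers move at their own pace and stop on an object; the grip force is fixed at half the most. Time passes only in rows, so rows that do not move let the fingers close. The tool returns the time, the measured TCP pose, the force, the opening and the grip force at its end. only (a regular expression) keeps the lines of the reply that match it, lines (a string "A,B") keeps lines A to B, and quiet returns only ok. Input that does not fit is refused with a message, and nothing moves.
- bot.get_obs(): the state, without advancing time (a new reading comes with each control period).
- bot.camera(name): name is "scene" or "top" or "wrist"; returns the picture (480x640x3 uint8, red, green, blue); there is no depth.
- bot.calibration(name): a dict with "mtx" (3x3 intrinsics, pixels), "R" (3x3) and "t" (3): a world point X has camera coordinates R X + t. Camera axes: x right, y down, z forward; pixel columns grow to the right and rows downward; lengths in m; the calibration is good to about 2 mm. The wrist camera is an equidistant fisheye: a pixel r from the principal point sees the ray r / f radians off the axis. A picture is of the moment at which its call begins: read the wrist's pose just before it. calibration takes no time and is no camera call; for the wrist camera it gives the pose at the moment of the call.
- bot.job_done(): hands the job in; it is judged then, once.
The state is a dict: "clock": time; "joint_pos": joint angles; "joint_vel": joint speeds; "tau": joint torques, N m; "eef_pos": TCP position; "tool_rot": TCP orientation; "ft_force": force on the tool from outside, world axes, zero at the start; "ft_torque": the same for the moment, N m; "grip_width": finger opening in m; "grasp_force": force on a finger pad.
Only numpy, scipy, OpenCV 4.12 (cv2) and the standard library are available. Lean on these libraries where they do the work, as an engineer would, in place of code of your own. Each camera call takes 0.05 s, during which the arm holds its last target. There are 200 camera calls.

### The job

On the bedside tablet dispenser, with the shutter still home, turn the dose knob until the dose pointer lines up with its mark; turn the knob, do not push the pointer. Then take the shutter's upright grip, pull the spring-loaded shutter out until its index tip lines up with its own mark, and finish while still holding it there with the gripper, because the tablets only run while it is held open. The dose setting must stay as set, and the things standing around and on the dispenser must be left alone.

Things in the scene. Friction and masses are not known exactly. Their poses are not given: they have to be found in the camera images.
- dispenser: White tablet dispenser fixed to the table: box 180 (x) x 310 (y) x 50 mm high; origin at the centre of its underside, z up. On its deck, 50 mm up, in its frame: clear round hopper (84 mm across, top 110 mm above the table) at x -35, y +108; dose knob at x +40, y -105; dose pointer's track along y at x +40; shutter at x -35.
- knob: Dose knob, upright axis: grey disc 46 mm across, 13 mm high, with a bar grip 44 (own x) x 12 mm (own y), 12 to 44 mm above the deck. Origin on the axis at deck height; turns with the knob. Clockwise from above drives the pointer to the dispenser's +y, 16 mm per rad; 4 rad from stop to stop (pointer starts near the -y stop). Resists 0.05 N m, stays where left.
- pointer: Dose pointer: small grey block, 12 x 10 x 7 mm, that runs along the dispenser's y on the deck, driven only by the knob (64 mm of travel), with a black pointed tip towards the dispenser's +x. Origin under its block at deck height. Not to be pushed directly.
- pointer_tip (a point): Point of the black tip of the dose pointer, 22 mm to the dispenser's +x of the pointer's origin. Its axes are parallel to the dispenser's.
- dose_mark_tip (a point): Point of the dose mark: a fixed black rider, 22 x 10 x 6 mm, on the deck on the +x side of the pointer's track, its point facing the pointer's tip across a 2 mm gap. Aligned when both points have the same y in the dispenser's frame. At the start the pointer is 12 to 46 mm short of it, on its -y side.
- shutter: Aluminium spring-return slide with an upright grip plate 26 (x) x 14 mm (y), 6 to 52 mm above the deck. Origin under the grip at deck height, axes as the dispenser's. Home: dispenser x -35, y +10. Pulls out towards the dispenser's -y, away from the hopper, at most 65 mm; springs home when released. Spring 3.5 N at home, plus 0.1 N per mm.
- shutter_grip (a point): Point on the shutter's upright grip, at its middle in x and y, 35 mm above the deck: a good height for the finger pads' centre.
- shutter_tip (a point): Point of the black index tip on the shutter's +x side, 24 mm to the dispenser's +x of the shutter's origin, 4 mm above the deck.
- shutter_mark_tip (a point): Point of the shutter mark: a fixed black rider, 22 x 10 x 6 mm, on the deck on the +x side of the shutter, its point facing the shutter's index tip across a 2 mm gap. The shutter is at its mark when both points have the same y in the dispenser's frame: 24 to 50 mm out from home.
- tin: Small round steel tablet tin, 32 mm across, 12 mm high, loose on the deck at its -x, -y corner; origin at the centre of its underside. Bystander.
- glass: Drinking glass, 76 mm across, 125 mm high, on the table past the hopper end of the dispenser; origin at the centre of its underside. Bystander.
- pill_bottle: White pill bottle, 48 mm across, 85 mm high, on the table past the knob end of the dispenser; origin at the centre of its underside. Bystander.
- phone: Black telephone lying flat, 75 x 150 x 9 mm, on the table on the robot's side of the dispenser; origin at the centre of its underside. Bystander.
- book: Blue book lying flat, 120 x 180 x 24 mm, beyond the dispenser; origin at the centre of its underside. Bystander.
- spectacle_case: Dark spectacle case, 155 (own x) x 55 x 35 mm, lying on the robot's right; origin at the centre of its underside. Bystander.
- mug: White mug, 80 mm across, 90 mm high, handle at its own +y, on the robot's left; origin at the centre of its underside. Bystander.

How it is judged:
By the outcome, as a careful person would: the job done as asked, in the order asked, and still so for the second after the job is handed in, while the arm keeps its last pose, push and grip.
It also fails if it takes over 64 s, if anything falls off the work surface, if the arm or the gripper's body presses on something with over 40 N, if the wrist force passes 120 N, or if a joint passes its speed limit or range.

## Working session

There is one attempt and no reset: what is moved stays moved. The work goes in short steps, Python scripts to look and compute and a tool call to move; the robot and the scene stay as the last step left them, time stands still between calls to the robot, and variables do not carry over. Pictures are saved under pics/ and viewed, at most 10 in all, crops included, and the job is handed in when it is done.

```bash
ls; mkdir -p pics; python3 - <<'E'
from workcell import bot
import cv2
for n in ("scene","top"):
    im=bot.camera(n); cv2.imwrite(f"pics/{n}0.png",im[:,:,::-1])
    c=bot.calibration(n); print(n,c["mtx"].tolist(),c["R"].round(4).tolist(),c["t"].round(4).tolist())
print(bot.pinch_z, bot.get_obs())
E
```

```text
pics
workcell.py
scene [[619.8149262746552, 0.0, 329.1808809823532], [0.0, 619.8149262746552, 228.06052249902206], [0.0, 0.0, 1.0]] [[-0.5878, 0.809, -0.0104], [0.4925, 0.3476, -0.7979], [-0.6419, -0.4741, -0.6027]] [0.3157, -0.2136, 1.9878]
top [[477.10749716053243, 0.0, 321.09070055335525], [0.0, 477.10749716053243, 233.7754312329678], [0.0, 0.0, 1.0]] [[0.0163, -0.9993, 0.0343], [-0.981, -0.0226, -0.1927], [0.1933, -0.0305, -0.9807]] [-0.0285, 0.5721, 1.0777]
0.0187 {'clock': 0.1, 'joint_pos': array([1.12798503e+00, 2.41349827e-01, 3.88054527e-03, 1.33519091e+00,
       2.83332120e-06, 1.57077955e+00]), 'joint_vel': array([ 0.00137752, -0.00312887,  0.00397782,  0.00150852, -0.00080103,
        0.0003262 ]), 'tau': array([-1.55931502e-03, -3.73137617e+01,  2.53009611e+01,  1.08688461e-02,
       -1.45346949e-04,  1.05575359e-05]), 'eef_pos': array([0.21400352, 0.45127728, 0.23050412]), 'tool_rot': array([ 2.19592899e-01,  9.75591149e-01, -9.08871960e-04, -2.06043406e-04]), 'ft_force': array([ 0.1077597 ,  0.10682234, -0.12310441]), 'ft_torque': array([-0.0355786 , -0.05042751,  0.00283893]), 'grasp_force': 0.0, 'grip_width': 0.0853226013223757}
```

View pics/top0.png

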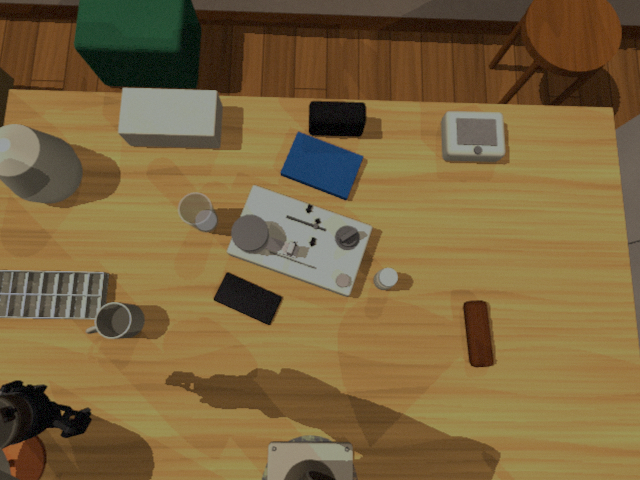

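View pics/scene0.png

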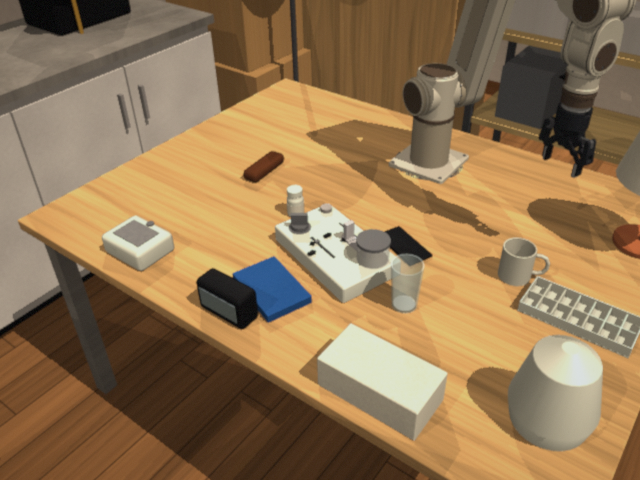

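The top view shows the dispenser around (300,240): knob (347,237), hopper (250,234), shutter grip (291,248), the small black pointers near (309,209)–(318,222) and (312,241), and the tin (343,281). The scene view agrees. Next I'll enlarge the top view and fit the deck.

```bash
cat > h.py <<'E'
import numpy as np, cv2
from workcell import bot
def cast(c,uv,z,fish=False):
    uv=np.atleast_2d(np.asarray(uv,float)); K=c["mtx"]
    d=np.c_[(uv[:,0]-K[0,2])/K[0,0],(uv[:,1]-K[1,2])/K[1,1]]
    r=np.linalg.norm(d,axis=1,keepdims=True)
    if fish: d=np.c_[d/np.maximum(r,1e-9)*np.sin(r),np.cos(r)]
    else: d=np.c_[d,np.ones(len(d))]
    w=d@c["R"]; o=-c["R"].T@c["t"]
    return o+w*((z-o[2])/w[:,2])[:,None]
def proj(c,X,fish=False):
    p=np.atleast_2d(X)@c["R"].T+c["t"]; K=c["mtx"]
    d=p[:,:2]/p[:,2:]
    if fish:
        n=np.linalg.norm(p[:,:2],axis=1,keepdims=True); d=p[:,:2]/n*np.arctan2(n,p[:,2:])
    return d*[K[0,0],K[1,1]]+K[:2,2]
E
python3 - <<'E'
from h import *
im=cv2.imread("pics/top0.png"); c=bot.calibration("top")
hsv=cv2.cvtColor(im,cv2.COLOR_BGR2HSV)
m=((hsv[...,1]<50)&(hsv[...,2]>130)).astype(np.uint8)
m[:180]=0;m[305:]=0;m[:,:222]=0;m[:,375:]=0
m=cv2.morphologyEx(m,cv2.MORPH_CLOSE,np.ones((9,9)))
k=max(cv2.findContours(m,0,1)[0],key=cv2.contourArea)
W=cast(c,k[:,0],.05)[:,:2].astype(np.float32)
print(cv2.minAreaRect(W*1000), cv2.minAreaRect(k))
print(cast(c,[[347,237]],.094),cast(c,[[291,248]],.10),cast(c,[[250,234]],.11))
crop=cv2.resize(im[180:300,222:382],None,fx=5,fy=5,interpolation=cv2.INTER_CUBIC)
cv2.imwrite("pics/c1.png",crop)
E
```

```text
((560.3724365234375, 33.2301025390625), (305.4981994628906, 176.19110107421875), 71.60262298583984) ((299.46923828125, 239.25384521484375), (129.63343811035156, 73.16495513916016), 19.440034866333008)
[[ 0.55887525 -0.07576967  0.094     ]] [[0.52947679 0.0516962  0.1       ]] [[0.55769853 0.14433716 0.11      ]]
```

View pics/c1.png

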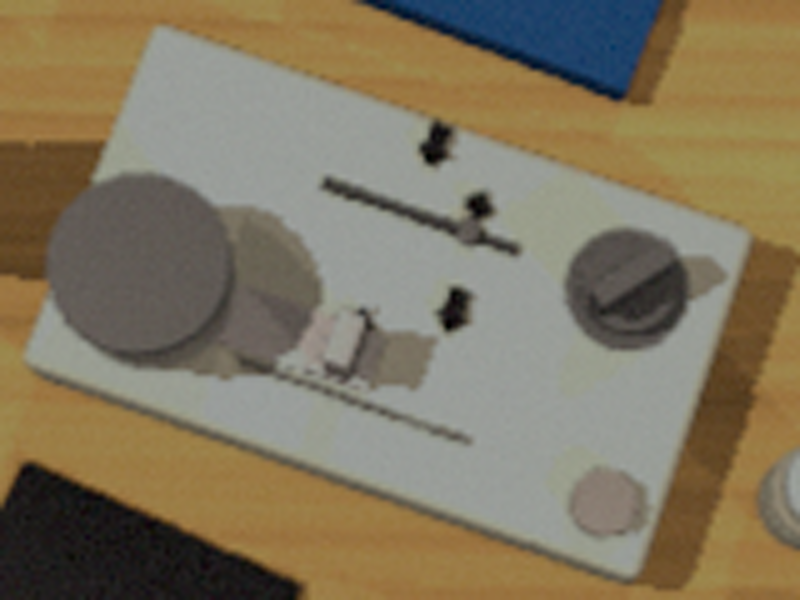

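The crop maps to full pixels as px/5 + (222,180). Pointer tip is at about (480,193), with its mark tip at (432,165). The shutter tip is at (367,313), with its mark tip at (452,328). The knob bar runs (595,310)–(680,255). The shutter is home and the knob bar is clear.

```bash
cat >> h.py <<'E'
from scipy.spatial.transform import Rotation as Ro
def Rz(a): return np.array([[np.cos(a),-np.sin(a)],[np.sin(a),np.cos(a)]])
def plan(pos,ang):
    """shift and turn (tool axes) to put TCP at pos, pointing down, closing line at world angle ang (rad)"""
    o=bot.get_obs(); R=Ro.from_quat(o["tool_rot"])
    for k in (0,np.pi):
        a=ang+k; y=np.array([np.cos(a),np.sin(a),0]); z=np.array([0,0,-1.]); 
        T=Ro.from_matrix(np.c_[np.cross(y,z),y,z])
        print("rotvec",(R.inv()*T).as_rotvec().round(4),"shift",R.inv().apply(np.array(pos)-o["eef_pos"]).round(4))
E
python3 - <<'E'
from h import *
c=bot.calibration("top")
f=lambda p,z:cast(c,np.array(p)/5.+[222,180],z)[:,:2]
cen=np.array([.5604,.0332])
hop=f([[140,262]],.11)[0]; kn=f([[627,288]],.063)[0]
v=kn-hop; yaw=np.arctan2(v[1],v[0])-np.arctan2(-213,75); print("hop",hop,"kn",kn,np.linalg.norm(v),"yaw",np.degrees(yaw))
tr=f([[520,250],[325,183]],.05);d=tr[1]-tr[0];print("track yaw",np.degrees(np.arctan2(d[1],d[0]))-90)
yaw=np.radians(-18.6)
P=(f([[480,193],[432,165],[367,313],[452,328]],.054)-cen)@Rz(yaw)
print("disp frame",P.round(4))
b=f([[600,310],[682,255]],.094);d=b[1]-b[0];print("bar ang",np.degrees(np.arctan2(d[1],d[0])),b.mean(0), np.linalg.norm(d))
knob=cen+Rz(yaw)@[.04,-.105];print("knob",knob,"grip",cen+Rz(yaw)@[-.035,.01])
plan([*knob,.18],np.arctan2(d[1],d[0])+np.pi/2)
E
```

```text
hop [0.56136551 0.14450185] kn [ 0.56338686 -0.07941111] 0.22392208424773116 yaw -18.880595636973613
track yaw -18.029344807202833
disp frame [[ 0.0604 -0.0246]
 [ 0.0655  0.0017]
 [-0.0128  0.0062]
 [-0.0059 -0.0341]]
bar ang -54.77110511751728 [ 0.56025079 -0.08318651] 0.04610697356233444
knob [ 0.56482001 -0.07907406] grip [0.5304177  0.05384126]
rotvec [-1.800e-03  5.000e-04  5.131e-01] shift [-0.5442 -0.3288  0.0511]
rotvec [-6.0000e-04 -2.5000e-03 -2.6285e+00] shift [-0.5442 -0.3288  0.0511]
```

Emit:
creep_tool:
  steps:
    - [[0, 0, 0.51, -0.05, -0.03, 0, 0.085], [0, 0, 0.51, -0.1, -0.06, 0, 0.085], [0, 0, 0.51, -0.15, -0.09, 0, 0.085], [0, 0, 0.51, -0.2, -0.12, 0, 0.085], [0, 0, 0.51, -0.25, -0.15, 0.0, 0.085], [0, 0, 0.51, -0.3, -0.18, 0.0, 0.085], [0, 0, 0.51, -0.35, -0.21, 0.01, 0.085], [0, 0, 0.51, -0.4, -0.24, 0.02, 0.085], [0, 0, 0.51, -0.45, -0.27, 0.03, 0.085], [0, 0, 0.51, -0.5, -0.3, 0.04, 0.085]]

```text
clock: 1.35
eef_pos: [0.538, -0.0353, 0.1906]
tool_rot: [0.459, 0.889, 0.0, -0.0]
ft_force: [1.5, 0.9, -0.7]
grip_width: 0.085
grasp_force: 0.0
```

```bash
python3 - <<'E'
from h import *
print(bot.get_obs()["joint_pos"].round(3))
cen=np.array([.5604,.0332]);yaw=np.radians(-18.6)
knob=cen+Rz(yaw)@[.04,-.105]
plan([*knob,.18],np.radians(35.2))
c=bot.calibration("wrist");im=bot.camera("wrist");cv2.imwrite("pics/w1.png",im[:,:,::-1])
print(c["mtx"][:,:].round(1).tolist(),c["R"].round(3).tolist(),(-c["R"].T@c["t"]).round(3))
E
```

```text
[-0.066  0.339  0.032  1.265  0.     0.887]
rotvec [-0.0003 -0.0006  0.0034] shift [-0.0512 -0.0035  0.0106]
rotvec [ 9.0000e-04 -4.0000e-04 -3.1382e+00] shift [-0.0512 -0.0035  0.0106]
[[371.6, 0.0, 323.4], [0.0, 371.6, 242.7], [0.0, 0.0, 1.0]] [[0.816, 0.579, -0.0], [0.548, -0.772, 0.323], [0.187, -0.264, -0.946]] [0.489 0.033 0.334]
```

View pics/w1.png

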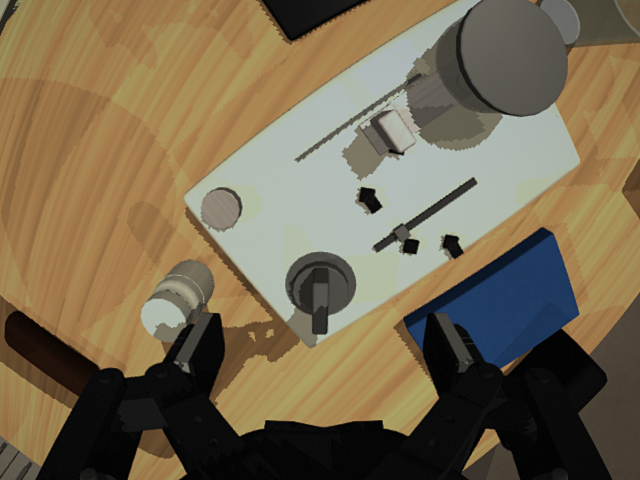

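The wrist view shows the knob disc centred near (320,283), pointer black tip blob (411,246), dose mark (452,245), shutter mark (369,200) and shutter tip near (398,150). Measuring these by contours.

```bash
cat >> h.py <<'E'
def blobs(name,cen,yaw,im=None):
    """black blobs on the deck in the dispenser frame: centroid, min-x and max-x extreme points (mean of the outermost 0.7 mm), mm"""
    fish=name=="wrist"; c=bot.calibration(name); im=bot.camera(name) if im is None else im
    g=cv2.cvtColor(cv2.resize(im,None,fx=4,fy=4,interpolation=cv2.INTER_CUBIC),cv2.COLOR_RGB2GRAY)
    m=(g<45).astype(np.uint8); out=[]
    for k in cv2.findContours(m,cv2.RETR_LIST,cv2.CHAIN_APPROX_NONE)[0]:
        A=cv2.contourArea(k)/16
        if not 20<A<1500: continue
        uv=(k[:,0]+.5)/4-.5
        P=(cast(c,uv,.054,fish)[:,:2]-cen)@Rz(yaw)*1000
        q=P.mean(0)
        if abs(q[0])>88 or abs(q[1])>150: continue
        lo=P[P[:,0]<P[:,0].min()+.7].mean(0);hi=P[P[:,0]>P[:,0].max()-.7].mean(0)
        print("A%.0f"%A,"uv",uv.mean(0).round(0),"c",q.round(1),"lo",lo.round(1),"hi",hi.round(1))
E
python3 - <<'E'
from h import *
im=cv2.imread("pics/w1.png")[:,:,::-1]
cen=np.array([.5604,.0332]);yaw=np.radians(-18.6)
blobs("wrist",cen,yaw,im)
c=bot.calibration("wrist")
w=lambda p,z:(cast(c,p,z,True)[:,:2]-cen)@Rz(yaw)*1000
hsv=cv2.cvtColor(im,cv2.COLOR_RGB2HSV);m=((hsv[...,1]<60)&(hsv[...,2]>150)).astype(np.uint8)
m=cv2.morphologyEx(m,cv2.MORPH_OPEN,np.ones((5,5)))
k=max(cv2.findContours(m,0,1)[0],key=cv2.contourArea)
P=w(k[:,0],.05);print("deck extent x",np.percentile(P[:,0],[0,100]),"y",P[:,1].min(),P[:,1].max())
for lab,s in (("y-",P[(P[:,1]<-145)]),("x-",P[P[:,0]<-80]),("x+",P[P[:,0]>80])):
    vx,vy,x0,y0=cv2.fitLine(s.astype(np.float32),cv2.DIST_HUBER,0,.01,.01).ravel();print(lab,len(s),"dir",np.degrees(np.arctan2(vy,vx)),x0,y0)
E
```

```text
A913 uv [314. 294.] c [  46.9 -118.3] lo [  21.5 -109.5] hi [  82.9 -132.5]
A179 uv [410. 246.] c [ 58.2 -29.3] lo [ 51.2 -29.7] hi [ 65.6 -29.2]
A273 uv [452. 245.] c [79.4  0.1] lo [68.2 -0.2] hi [90.4  0.4]
A51 uv [386. 239.] c [ 41.6 -42.4] lo [ 40.2 -43.4] hi [ 46.  -35.7]
A319 uv [369. 199.] c [  6.6 -34.9] lo [ -4.1 -34.6] hi [ 17.1 -35. ]
A121 uv [439. 203.] c [41.5  9.1] lo [40.4  7.3] hi [45.5  5.4]
A35 uv [396. 152.] c [-11.5   2.4] lo [-16.   -0.3] hi [-7.5  5.8]
A26 uv [414.  78.] c [-49.6  46. ] lo [-50.4  46.1] hi [-48.9  45.9]
A472 uv [474.  69.] c [-30.   92.7] lo [-71.7 119. ] hi [ 19.4 105.1]
deck extent x [-84.2583492  91.032124 ] y -155.69265848462675 145.97119326214053
y- 156 dir -0.66881144 -11.339551 -154.74834
x- 290 dir 89.67834 -83.163086 -13.983737
x+ 278 dir 89.90884 90.23099 51.91233
```

```bash
python3 - <<'E'
import cv2
im=cv2.imread("pics/w1.png");cv2.imwrite("pics/c2.png",cv2.resize(im[120:345,270:480],None,fx=2.6,fy=2.6,interpolation=cv2.INTER_CUBIC))
E
```

```text
(no output)
```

View pics/c2.png

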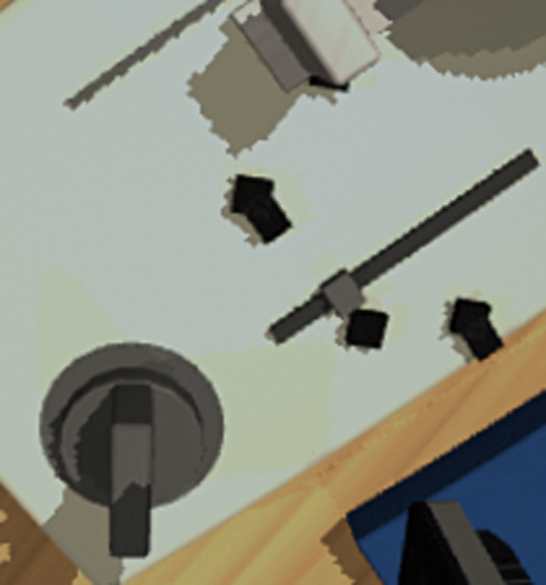

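The crop shows the disc centre at crop (132,425). The bar's top face runs from (132,423) to (130,555), crop scale 2.6, with its near end face above that. The pointer and marks are all distinct.

```bash
python3 - <<'E'
from h import *
cen=np.array([.5604,.0332]);yaw=np.radians(-18.6)
c=bot.calibration("wrist")
f=lambda p,z:cast(c,np.array(p)/2.6+[270,120],z,True)[:,:2]
d=f([[132,425]],.063)[0]; b=f([[132.5,423],[129.5,555]],.094)
bw=f([[113,489],[152,489]],.094)
print("disc",d,(d-cen)@Rz(yaw),"bar c",b.mean(0),"len",np.linalg.norm(b[1]-b[0]),"w",np.linalg.norm(bw[1]-bw[0]),"ang",np.degrees(np.arctan2(*(b[1]-b[0])[::-1])))
g=f([[330,35]],.102)[0];print("grip",g,(g-cen)@Rz(yaw))
E
```

```text
disc [ 0.56355049 -0.07793313] [ 0.03843288 -0.10432359] bar c [ 0.56695791 -0.08287325] len 0.04267832742776724 w 0.01091468375029544 ang -56.31592598628584
grip [0.53404062 0.04688848] [-0.02934865  0.00456594]
```

Emit:
creep_tool:
  steps:
    - [[0, 0, 0.024, -0.052, -0.004, 0.02, 0.05], [0, 0, 0.024, -0.052, -0.004, 0.05, 0.05], [0, 0, 0.024, -0.052, -0.004, 0.08, 0.05], [0, 0, 0.024, -0.052, -0.004, 0.08, 0.05]]

```text
clock: 1.9
eef_pos: [0.5615, -0.0779, 0.1082]
tool_rot: [0.469, 0.883, -0.001, -0.004]
ft_force: [0.8, 0.2, 0.6]
grip_width: 0.0503
grasp_force: 0.0
```

```bash
python3 - <<'E'
from h import *
plan([.5645,-.08,.067],np.radians(34))
E
```

```text
rotvec [-0.0056 -0.005   0.0003] shift [-0.0036  0.0015  0.0412]
rotvec [ 0.0078 -0.0087 -3.1412] shift [-0.0036  0.0015  0.0412]
```

Emit:
creep_tool:
  steps:
    - [[0, 0, 0, 0, 0, 0, 0.05], [0, 0, 0, 0, 0, 0, 0.05]]

```text
clock: 2.15
eef_pos: [0.5655, -0.0781, 0.1131]
tool_rot: [0.469, 0.883, 0.001, 0.001]
ft_force: [0.1, 0.0, -0.3]
grip_width: 0.0501
grasp_force: 0.0
```

```bash
python3 - <<'E'
from h import *
plan([.5645,-.08,.067],np.radians(34))
E
```

```text
rotvec [0.0023 0.0021 0.001 ] shift [-0.0009 -0.002   0.046 ]
rotvec [-0.0032  0.0037 -3.1405] shift [-0.0009 -0.002   0.046 ]
```

Emit:
creep_tool:
  steps:
    - [[0, 0, 0, -0.001, -0.001, 0.025, 0.05], [0, 0, 0, -0.001, -0.001, 0.044, 0.05], [0, 0, 0, -0.001, -0.001, 0.044, 0.05], [0, 0, 0, -0.001, -0.001, 0.044, 0.05]]

```text
clock: 2.65
eef_pos: [0.5651, -0.0796, 0.0687]
tool_rot: [0.469, 0.883, 0.0, 0.001]
ft_force: [-0.1, 0.1, 0.9]
grip_width: 0.0499
grasp_force: 0.0
```

```bash
python3 - <<'E'
from h import *
plan([.5645,-.08,.067],np.radians(34))
c=bot.calibration("wrist");cv2.imwrite("pics/w2.png",bot.camera("wrist")[:,:,::-1])
E
```

```text
rotvec [0.0017 0.0015 0.0008] shift [ 0.     -0.0007  0.0017]
rotvec [-2.4000e-03  2.7000e-03 -3.1408e+00] shift [ 0.     -0.0007  0.0017]
```

View pics/w2.png

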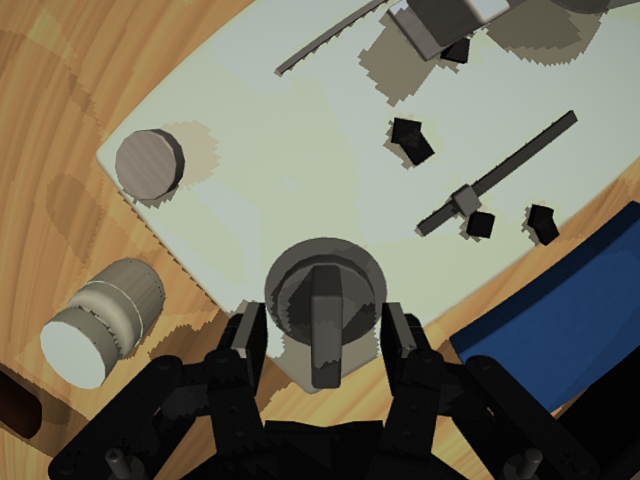

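The bar (column 327) is centred between the pads (266 and 383, midpoint 324). The dispenser, tin and bottle are clear, and the pointer (480,224) and dose mark (542,224) are both visible. Closing.

Emit:
creep_tool:
  steps:
    - [[0, 0, 0, 0, 0, 0.001, 0.03], [0, 0, 0, 0, 0, 0.001, 0.01], [0, 0, 0, 0, 0, 0.001, 0.005], [0, 0, 0, 0, 0, 0.001, 0.005], [0, 0, 0, 0, 0, 0.001, 0.005]]

```text
clock: 3.32
eef_pos: [0.5655, -0.079, 0.0671]
tool_rot: [0.469, 0.883, 0.001, 0.001]
ft_force: [3.9, 3.5, 2.1]
grip_width: 0.0105
grasp_force: 60.4
```

```bash
python3 - <<'E'
from h import *
blobs("wrist",np.array([.5604,.0332]),np.radians(-18.6))
E
```

```text
A24 uv [320. 386.] c [  80.8 -137.9] lo [  78.9 -137.1] hi [  82.1 -137.6]
A24 uv [323. 376.] c [  76. -132.] lo [  74.4 -133.7] hi [  78.1 -130.9]
A241 uv [324. 380.] c [  78.7 -133.6] lo [  72.7 -133.5] hi [  84.7 -133.9]
A61 uv [273. 315.] c [  30.9 -128.3] lo [  28.1 -127.3] hi [  34.7 -130.7]
A518 uv [297. 329.] c [  44.4 -124.1] lo [  32.6 -116.4] hi [  57.4 -131.1]
A573 uv [480. 226.] c [ 54.  -23.5] lo [ 46.7 -23.9] hi [ 62. -23.]
A799 uv [543. 225.] c [75.   5.9] lo [62.8  5. ] hi [86.7  7. ]
A232 uv [446. 208.] c [ 36.5 -32.9] lo [ 33.3 -24.1] hi [ 44.8 -27.9]
A165 uv [174. 175.] c [ -49.2 -119.9] lo [ -53.2 -113.5] hi [ -45.8 -125.5]
A1152 uv [409. 140.] c [  1.9 -29.6] lo [ -9.2 -29.8] hi [ 12.6 -29.4]
A420 uv [524. 155.] c [38.5 14.1] lo [35.3 13.9] hi [41.2 12. ]
A491 uv [456.  51.] c [-17.9  11. ] lo [-21.7  11.1] hi [-12.1  11.4]
```

Gripped. The pointer is about 28 mm short, roughly 1.75 rad. I'll turn 1.5 rad first, then measure.

Emit:
creep_tool:
  steps:
    - [[0, 0, 0.17, 0, 0, 0, 0.005], [0, 0, 0.34, 0, 0, 0, 0.005], [0, 0, 0.51, 0, 0, 0, 0.005], [0, 0, 0.68, 0, 0, 0, 0.005], [0, 0, 0.85, 0, 0, 0, 0.005], [0, 0, 1.02, 0, 0, 0, 0.005], [0, 0, 1.19, 0, 0, 0, 0.005], [0, 0, 1.36, 0, 0, 0, 0.005], [0, 0, 1.5, 0, 0, 0, 0.005], [0, 0, 1.5, 0, 0, 0, 0.005]]

```text
clock: 4.62
eef_pos: [0.5645, -0.0787, 0.0671]
tool_rot: [0.945, 0.327, 0.001, -0.001]
ft_force: [2.1, 4.0, 5.3]
grip_width: 0.011
grasp_force: 60.8
```

```bash
python3 - <<'E'
from h import *
for n in("wrist","top"):
    im=bot.camera(n);cv2.imwrite(f"pics/{n}3.png",im[:,:,::-1]);print(n)
    blobs(n,np.array([.5604,.0332]),np.radians(-18.6),im)
E
```

```text
wrist
A92 uv [204. 409.] c [ -61.2 -128. ] lo [ -70.4 -130.4] hi [ -53.1 -126.6]
A1362 uv [323. 322.] c [  33.1 -113.7] lo [  22.1 -120. ] hi [  45.6 -106.8]
A617 uv [329. 273.] c [ 49.4 -93.4] lo [ 24.2 -87.4] hi [  63.8 -105.7]
A265 uv [ 95. 266.] c [-52.1 -25. ] lo [-52.9 -23. ] hi [-51.  -30.2]
A948 uv [168. 217.] c [  2.1 -29.5] lo [-10.  -29.3] hi [ 13.7 -29.6]
A51 uv [  1. 202.] c [-86.8  43.6] lo [-91.8  41.1] hi [-83.9  44.6]
A436 uv [ 93. 174.] c [-18.7  11.1] lo [-23.8  11.9] hi [-11.5  10.4]
A179 uv [ 26. 164.] c [-52.9  44.8] lo [-55.8  52.1] hi [-51.2  43.6]
A1013 uv [220. 133.] c [ 45.4 -14.1] lo [34.  -3.7] hi [60.7  0.2]
A1200 uv [249.  55.] c [74.8  6.1] lo [63.7  6.4] hi [85.  6.]
A91 uv [12. 43.] c [-22.6 106.8] lo [-30.  106.1] hi [-17.8 108.7]
A127 uv [165.  64.] c [42.6 27.3] lo [42.3 27.8] hi [42.9 26.9]
top
A21 uv [312. 242.] c [  3.3 -30.8] lo [ -6.2 -31.3] hi [ 12.2 -29.2]
A23 uv [309. 208.] c [76.4  4.6] lo [67.2  3.7] hi [85.5  5.9]
```

View pics/wrist3.png

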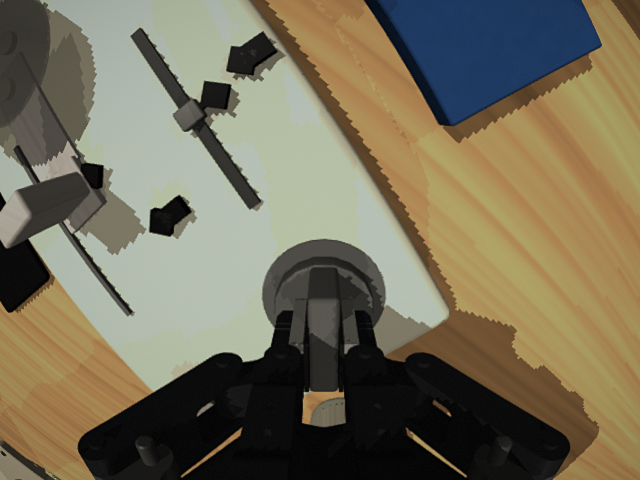

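The pointer's black tip (about (217,95)) is still short of the dose mark (tip about (229,67)). Measured remaining distance is about 6 mm, so another 0.3 rad before I refine.

Emit:
creep_tool:
  steps:
    - [[0, 0, 0.15, 0, 0, 0, 0.005], [0, 0, 0.3, 0, 0, 0, 0.005], [0, 0, 0.3, 0, 0, 0, 0.005], [0, 0, 0.3, 0, 0, 0, 0.005]]

```text
clock: 5.22
eef_pos: [0.5644, -0.0785, 0.0671]
tool_rot: [0.983, 0.183, 0.001, -0.001]
ft_force: [0.5, 5.4, 5.6]
grip_width: 0.0109
grasp_force: 60.9
```

```bash
python3 - <<'E'
from h import *
for n in("wrist",):
    im=bot.camera(n);cv2.imwrite(f"pics/{n}4.png",im[:,:,::-1]);print(n)
    blobs(n,np.array([.5604,.0332]),np.radians(-18.6),im)
im=cv2.imread("pics/wrist4.png");cv2.imwrite("pics/c4.png",cv2.resize(im[0:150,220:400],None,fx=4,fy=4,interpolation=cv2.INTER_CUBIC))
E
```

```text
wrist
A122 uv [205. 408.] c [-62.7 -97.3] lo [-73.9 -97. ] hi [-52.6 -97.5]
A99 uv [331. 378.] c [   5.4 -137.2] lo [  -0.6 -141. ] hi [  12.2 -131.8]
A232 uv [316. 344.] c [  18.2 -116.9] lo [  10.8 -120.7] hi [  23.9 -114.6]
A234 uv [118. 331.] c [-51.6 -30. ] lo [-52.7 -29.8] hi [-50.6 -30.3]
A849 uv [157. 263.] c [  2.3 -29.5] lo [-10.3 -29.1] hi [ 14.2 -29.9]
A122 uv [ 24. 251.] c [-52.7  45.7] lo [-55.4  51.6] hi [-51.2  44.5]
A367 uv [ 82. 244.] c [-18.7  11.1] lo [-24.   12.3] hi [-11.3  10.2]
A957 uv [173. 170.] c [ 45.6 -11.5] lo [33.7  1.3] hi [61.1  4.7]
A118 uv [107. 123.] c [43.  30.1] lo [42.5 30.5] hi [43.4 29.5]
A914 uv [178.  94.] c [74.3  6.5] lo [63.5  6.8] hi [85.5  5.5]
```

View pics/c4.png

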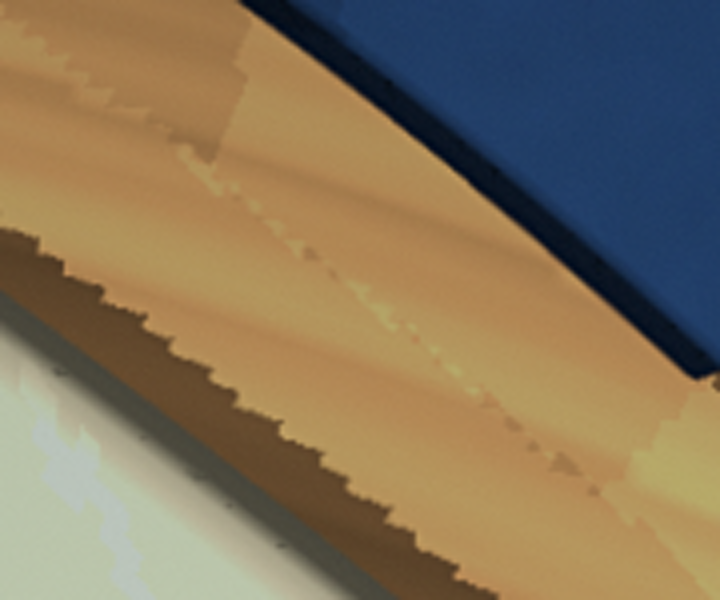

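That crop missed the marks and shows only table and book edge. The numbers give 2.1 mm remaining, so turning 0.13 rad more.

Emit:
creep_tool:
  steps:
    - [[0, 0, 0.13, 0, 0, 0, 0.005], [0, 0, 0.13, 0, 0, 0, 0.005], [0, 0, 0.13, 0, 0, 0, 0.005]]

```text
clock: 5.65
eef_pos: [0.5644, -0.0784, 0.0671]
tool_rot: [0.993, 0.119, 0.001, -0.001]
ft_force: [0.9, 5.5, 6.3]
grip_width: 0.0112
grasp_force: 60.9
```

```bash
python3 - <<'E'
from h import *
im=bot.camera("wrist");cv2.imwrite("pics/wrist5.png",im[:,:,::-1])
blobs("wrist",np.array([.5604,.0332]),np.radians(-18.6),im)
cv2.imwrite("pics/c5.png",cv2.resize(im[60:210,80:260,::-1],None,fx=4,fy=4,interpolation=cv2.INTER_CUBIC))
E
```

```text
A123 uv [205. 408.] c [-61.1 -84.1] lo [-72.1 -82.5] hi [-51.  -85.5]
A209 uv [316. 353.] c [  11.7 -116.9] lo [   2.6 -120.6] hi [  18.8 -112. ]
A219 uv [130. 353.] c [-51.5 -30.1] lo [-52.6 -29.9] hi [-50.5 -31. ]
A102 uv [ 31. 286.] c [-52.8  46.2] lo [-55.3  52.2] hi [-51.2  45. ]
A341 uv [ 85. 273.] c [-18.8  11.1] lo [-24.1  12.4] hi [-11.3  10. ]
A813 uv [158. 282.] c [  2.7 -29.5] lo [-10.4 -28.8] hi [ 14.3 -30. ]
A927 uv [159. 191.] c [ 45.3 -10.8] lo [33.5  3.5] hi [61.1  6.7]
A107 uv [ 90. 153.] c [43.1 31.1] lo [42.6 31.6] hi [43.5 30.7]
A1075 uv [156. 115.] c [75.4  6. ] lo [63.6  7. ] hi [85.6  5.1]
```

View pics/c5.png

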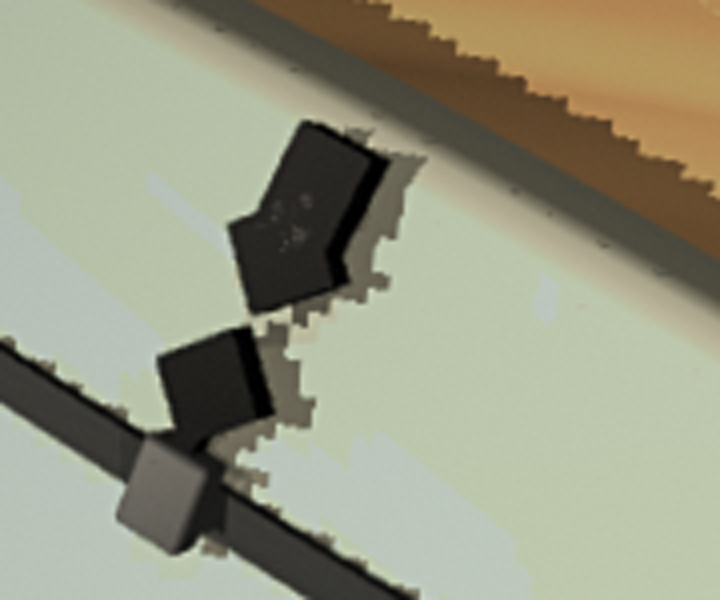

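The crop shows the pointer tip at (248,327) and the mark tip at (255,313) facing each other along the rider's axis, so alignment is within about 0.4 mm. I'll add a slight nudge, release, rise and re-measure.

Emit:
creep_tool:
  steps:
    - [[0, 0, 0.025, 0, 0, 0, 0.005], [0, 0, 0.025, 0, 0, 0, 0.005], [0, 0, 0.025, 0, 0, 0, 0.03], [0, 0, 0.025, 0, 0, 0, 0.045], [0, 0, 0.025, 0, 0, 0, 0.045], [0, 0, 0.025, 0, 0, -0.03, 0.045], [0, 0, 0.025, 0, 0, -0.07, 0.045], [0, 0, 0.025, 0, 0, -0.1, 0.045], [0, 0, 0.025, 0, 0, -0.1, 0.045], [0, 0, 0.025, 0, 0, -0.1, 0.045]]

```text
clock: 6.95
eef_pos: [0.5634, -0.0798, 0.1654]
tool_rot: [0.995, 0.105, -0.001, -0.0]
ft_force: [-0.1, 0.6, -0.5]
grip_width: 0.0451
grasp_force: 0.0
```

```bash
python3 - <<'E'
from h import *
im=bot.camera("wrist");cv2.imwrite("pics/wrist6.png",im[:,:,::-1])
blobs("wrist",np.array([.5604,.0332]),np.radians(-18.6),im)
print(bot.get_obs()["joint_pos"].round(3))
E
```

```text
A88 uv [292. 338.] c [ -49.2 -127.9] lo [ -54.6 -138.6] hi [ -45.5 -125.7]
A74 uv [178. 282.] c [-52.7 -25.3] lo [-53.2 -25.1] hi [-52.2 -23.9]
A55 uv [106. 240.] c [-53.4  46.4] lo [-55.5  51.6] hi [-52.2  45.3]
A163 uv [154. 225.] c [-19.   10.7] lo [-23.4  11.2] hi [-12.5  10.1]
A364 uv [210. 227.] c [  2.3 -29.6] lo [ -9.6 -29.3] hi [ 13.1 -30. ]
A189 uv [323. 216.] c [ 51.8 -97.1] lo [ 45.9 -93.1] hi [ 57.3 -98.9]
A183 uv [332. 216.] c [  55.2 -102.7] lo [ 41.4 -81.7] hi [  64.1 -108.9]
A30 uv [240. 185.] c [ 42.1 -35.4] lo [ 41.8 -35. ] hi [ 42.4 -36. ]
A297 uv [197. 154.] c [46.1  2.4] lo [34.4  3.4] hi [60.3  7.2]
A413 uv [211. 116.] c [74.9  5.7] lo [63.8  6.4] hi [84.8  5.2]
[-0.14   0.413  0.074  1.234 -0.     2.791]
```

```bash
python3 - <<'E'
from h import *
plan([.5304,.0538,.15],np.radians(71.4))
E
```

```text
rotvec [-0.0037 -0.     -2.6072] shift [-0.0041 -0.1373  0.0149]
rotvec [-0.      0.0028  0.5344] shift [-0.0041 -0.1373  0.0149]
```

Emit:
creep_tool:
  steps:
    - [[0, 0, -0.18, 0, -0.03, 0, 0.045], [0, 0, -0.36, 0, -0.06, 0, 0.045], [0, 0, -0.54, -0.002, -0.09, 0, 0.045], [0, 0, -0.72, -0.003, -0.12, 0, 0.045], [0, 0, -0.9, -0.004, -0.137, 0, 0.045], [0, 0, -1.08, -0.004, -0.137, 0, 0.045], [0, 0, -1.26, -0.004, -0.137, 0, 0.045], [0, 0, -1.44, -0.004, -0.137, 0, 0.045], [0, 0, -1.62, -0.004, -0.137, 0, 0.045], [0, 0, -1.8, -0.004, -0.137, 0, 0.045]]

```text
clock: 8.25
eef_pos: [0.5305, 0.0534, 0.1645]
tool_rot: [0.534, 0.846, -0.001, -0.001]
ft_force: [-0.3, -0.7, 0.5]
grip_width: 0.045
grasp_force: 0.0
```

Emit:
creep_tool:
  steps:
    - [[0, 0, -0.18, 0, 0, 0, 0.045], [0, 0, -0.36, 0, 0, 0, 0.045], [0, 0, -0.54, 0, 0, 0, 0.045], [0, 0, -0.72, 0, 0, 0, 0.045], [0, 0, -0.805, 0, 0, 0, 0.045], [0, 0, -0.805, 0, 0, 0, 0.045], [0, 0, -0.805, 0, 0, 0, 0.045]]

```text
clock: 9.12
eef_pos: [0.5311, 0.0535, 0.1654]
tool_rot: [0.163, 0.987, -0.0, -0.001]
ft_force: [-0.2, -0.2, 0.8]
grip_width: 0.0452
grasp_force: 0.0
```

```bash
python3 - <<'E'
from h import *
plan([.5304,.0538,.0663],np.radians(71.4))
im=bot.camera("wrist");cv2.imwrite("pics/wrist7.png",im[:,:,::-1])
blobs("wrist",np.array([.5604,.0332]),np.radians(-18.6),im)
it=bot.camera("top");cv2.imwrite("pics/top7.png",it[:,:,::-1])
E
```

```text
rotvec [-0.0008 -0.0016 -0.0033] shift [0.0006 0.0002 0.0991]
rotvec [-2.5000e-03  1.2000e-03  3.1382e+00] shift [0.0006 0.0002 0.0991]
A415 uv [320. 353.] c [66.8  6.8] lo [47.6  7.8] hi [86.5  6.4]
A85 uv [195. 340.] c [  57.1 -100.5] lo [  39.2 -107.3] hi [  79.2 -103.8]
A45 uv [182. 307.] c [  24.6 -106.8] lo [  22.5 -110.6] hi [  27.2 -105.1]
A58 uv [189. 297.] c [ 15.2 -98.8] lo [ 12.8 -95.8] hi [ 17.4 -94.3]
A25 uv [172. 298.] c [  16.6 -114.4] lo [  12.6 -113.1] hi [  20.8 -117.9]
A1360 uv [184. 315.] c [  32.8 -107.1] lo [   9.1 -100.8] hi [  64.3 -121.7]
A327 uv [272. 285.] c [  3.2 -29.4] lo [ -9.  -29.1] hi [ 13.  -29.7]
A453 uv [446. 231.] c [-39.6 101.4] lo [-67.2 130. ] hi [10.9 88.9]
```

```bash
python3 - <<'E'
from h import *
c=bot.calibration("wrist");im=cv2.imread("pics/wrist7.png")
g=cv2.cvtColor(cv2.resize(im,None,fx=4,fy=4,interpolation=cv2.INTER_CUBIC),cv2.COLOR_BGR2GRAY)
v,u=np.mgrid[1300:1500,1200:1360]; s=g[v,u]
P=(cast(c,np.c_[u.ravel()/4-.4,v.ravel()/4-.4],.054,True)[:,:2]-[.5604,.0332])@Rz(np.radians(-18.6))*1000
D=s.ravel()<45
for x in np.arange(46,90,1):
    q=P[D&(abs(P[:,0]-x)<.5)&(abs(P[:,1]-7)<9),1]
    if len(q): print(x,len(q),q.min().round(1),q.max().round(1),q.mean().round(2))
E
```

```text
48 77 5.2 10.7 7.95
49 130 4.2 11.3 7.81
50 167 3.3 12.5 7.79
51 204 2.3 13.3 7.85
52 288 1.1 14.3 7.45
53 289 0.4 14.9 7.75
54 293 0.2 14.9 7.66
55 289 0.2 14.9 7.6
56 272 0.4 14.9 7.64
57 217 1.2 14.1 7.84
58 165 3.0 12.9 8.27
59 149 3.6 11.9 7.77
60 119 4.4 10.8 7.66
61 75 5.7 10.0 7.86
62 49 6.3 9.2 7.62
63 35 6.1 8.1 7.07
64 42 4.8 7.5 6.47
65 83 3.5 8.5 6.07
66 124 2.3 9.6 5.97
67 122 1.4 10.4 5.92
68 203 0.4 11.4 5.88
69 239 -0.5 12.5 5.98
70 268 -0.9 13.1 6.05
71 242 -1.2 13.3 6.01
72 248 -1.2 13.3 6.16
73 274 -1.2 13.3 6.12
74 243 -0.8 12.7 5.93
75 158 0.2 11.7 5.98
76 182 1.1 11.0 6.1
77 170 1.7 10.6 6.09
78 129 1.7 10.6 6.13
79 168 1.9 10.6 6.23
80 168 1.8 10.6 6.22
81 129 1.6 10.6 6.1
82 170 1.6 10.6 6.15
83 165 1.8 10.6 6.27
84 126 2.0 10.8 6.4
85 168 2.0 10.8 6.39
86 126 2.0 10.8 6.38
87 84 2.0 10.8 6.48
```

Emit:
creep_tool:
  steps:
    - [[0, 0, 0, 0, 0, 0.04, 0.045], [0, 0, 0, 0, 0, 0.08, 0.045], [0, 0, 0, 0, 0, 0.098, 0.045], [0, 0, 0, 0, 0, 0.098, 0.045], [0, 0, 0, 0, 0, 0.098, 0.045]]

```text
clock: 9.85
eef_pos: [0.5324, 0.0536, 0.0692]
tool_rot: [0.163, 0.987, 0.0, 0.001]
ft_force: [0.1, 0.1, -0.0]
grip_width: 0.0448
grasp_force: 0.0
```

This view looks straight across and is free of parallax. It shows the pointer centreline at 7.7 and the mark at 6.1, so the pointer is about 1.6 mm past; the earlier oblique views were biased by the parts' heights. The shutter is still home, so I'll go back and correct the knob (CCW about 0.1 rad).

Emit:
creep_tool:
  steps:
    - [[0, 0, 0, 0, 0, -0.04, 0.045], [0, 0, 0, 0, 0, -0.08, 0.045], [0, 0, 0, 0, 0, -0.08, 0.045], [0, 0, 0, 0, 0, -0.08, 0.045]]

```text
clock: 10.35
eef_pos: [0.532, 0.0536, 0.1492]
tool_rot: [0.163, 0.987, 0.0, 0.001]
ft_force: [-0.2, -1.1, 0.4]
grip_width: 0.045
grasp_force: 0.0
```

```bash
python3 - <<'E'
from h import *
plan([.5644,-.0786,.067],np.radians(102.05))
E
```

```text
rotvec [ 3.000e-04  2.000e-03 -5.372e-01] shift [-0.073  -0.1148  0.0822]
rotvec [ 2.6000e-03 -4.0000e-04  2.6044e+00] shift [-0.073  -0.1148  0.0822]
```

Emit:
creep_tool:
  steps:
    - [[0, 0, -0.18, -0.024, -0.038, 0, 0.045], [0, 0, -0.36, -0.048, -0.077, 0, 0.045], [0, 0, -0.537, -0.073, -0.115, 0, 0.045], [0, 0, -0.537, -0.073, -0.115, 0, 0.045], [0, 0, -0.537, -0.073, -0.115, 0.03, 0.045], [0, 0, -0.537, -0.073, -0.115, 0.03, 0.045], [0, 0, -0.537, -0.073, -0.115, 0.03, 0.045]]

```text
clock: 11.22
eef_pos: [0.5636, -0.078, 0.1184]
tool_rot: [-0.105, 0.994, 0.0, -0.0]
ft_force: [-0.3, 0.5, 0.6]
grip_width: 0.0453
grasp_force: 0.0
```

```bash
python3 - <<'E'
from h import *
plan([.5644,-.0786,.067],np.radians(102.05))
E
```

```text
rotvec [ 0.0004 -0.0007  0.0004] shift [-0.0007 -0.0008  0.0514]
rotvec [ 1.0000e-03  6.0000e-04 -3.1412e+00] shift [-0.0007 -0.0008  0.0514]
```

Emit:
creep_tool:
  steps:
    - [[0, 0, 0, -0.001, -0.001, 0.025, 0.045], [0, 0, 0, -0.001, -0.001, 0.05, 0.045], [0, 0, 0, -0.001, -0.001, 0.05, 0.045], [0, 0, 0, -0.001, -0.001, 0.05, 0.025], [0, 0, 0, -0.001, -0.001, 0.05, 0.005], [0, 0, 0, -0.001, -0.001, 0.05, 0.005], [0, 0, 0, -0.001, -0.001, 0.05, 0.005]]

```text
clock: 12.1
eef_pos: [0.5661, -0.0782, 0.0703]
tool_rot: [-0.105, 0.994, 0.001, 0.002]
ft_force: [-1.2, 5.0, 5.2]
grip_width: 0.011
grasp_force: 59.7
```

```bash
python3 - <<'E'
from h import *
blobs("wrist",np.array([.5604,.0332]),np.radians(-18.6))
E
```

```text
A56 uv [437. 404.] c [69.  -7.7] lo [ 66.6 -11.1] hi [71.5 -3.9]
A85 uv [512. 388.] c [38.4 32.6] lo [35.4 31. ] hi [41.  32.1]
A1105 uv [326. 385.] c [ 87.  -74.3] lo [ 72.9 -77.2] hi [ 98.3 -65.2]
A166 uv [332. 342.] c [ 59.8 -87.3] lo [ 51.5 -90.7] hi [ 67.3 -82. ]
A442 uv [349. 333.] c [ 50.5 -82.4] lo [ 39.6 -87.3] hi [ 62.5 -77.9]
A260 uv [551. 306.] c [-17.6  11.2] lo [-21.5  11.2] hi [-12.1  11.8]
A327 uv [322. 303.] c [  42.2 -103.3] lo [  37.6 -103.7] hi [  47. -105.]
A779 uv [483. 303.] c [  2.  -29.8] lo [ -9.1 -30.2] hi [ 12.7 -28.4]
A34 uv [618. 282.] c [-54.7  49.7] lo [-55.9  51.5] hi [-53.5  45.8]
A116 uv [374. 100.] c [ -49.9 -132.3] lo [ -58.6 -141.4] hi [ -45.8 -127. ]
```

Emit:
creep_tool:
  steps:
    - [[0, 0, -0.1, 0, 0, 0, 0.005], [0, 0, -0.1, 0, 0, 0, 0.005], [0, 0, -0.1, 0, 0, 0, 0.005]]

```text
clock: 12.52
eef_pos: [0.566, -0.0781, 0.0703]
tool_rot: [-0.155, 0.988, 0.001, 0.002]
ft_force: [-2.0, 5.2, 5.2]
grip_width: 0.0105
grasp_force: 59.7
```

```bash
python3 - <<'E'
from h import *
blobs("wrist",np.array([.5604,.0332]),np.radians(-18.6))
E
```

```text
A85 uv [504. 452.] c [69.8 84.3] lo [63.2 83.2] hi [76.  87.6]
A96 uv [440. 406.] c [59.8 -1.9] lo [57.3 -7.8] hi [62.3  4.7]
A1473 uv [326. 390.] c [ 86.8 -67.4] lo [ 70.3 -73.7] hi [ 99.8 -53.1]
A165 uv [332. 352.] c [ 63.3 -81.4] lo [ 55.8 -85.5] hi [ 69.6 -75.7]
A248 uv [543. 325.] c [-17.6  11.2] lo [-21.5  11.5] hi [-12.1  11.8]
A756 uv [479. 317.] c [  1.9 -29.8] lo [ -9.  -30.1] hi [ 12.5 -28.7]
A104 uv [323. 297.] c [  39.4 -104.3] lo [  36.  -101.6] hi [  43.1 -107.9]
A182 uv [396. 103.] c [ -51.6 -133.3] lo [ -64.2 -141.5] hi [ -45.7 -127. ]
```

Emit:
creep_tool:
  steps:
    - [[0, 0, 0, 0, 0, 0, 0.025], [0, 0, 0, 0, 0, 0, 0.045], [0, 0, 0, 0, 0, 0, 0.045], [0, 0, 0, 0, 0, -0.04, 0.045], [0, 0, 0, 0, 0, -0.08, 0.045], [0, 0, 0, 0, 0, -0.095, 0.045], [0, 0, 0, 0, 0, -0.095, 0.045]]

```text
clock: 13.45
eef_pos: [0.5657, -0.0798, 0.164]
tool_rot: [-0.154, 0.988, -0.0, 0.001]
ft_force: [-0.2, 0.9, -1.3]
grip_width: 0.0448
grasp_force: 0.0
```

```bash
python3 - <<'E'
from h import *
plan([.5304,.0538,.165],np.radians(71.4))
E
```

```text
rotvec [-4.000e-04  2.100e-03  6.346e-01] shift [-0.0072  0.138  -0.0011]
rotvec [-2.7000e-03 -6.0000e-04 -2.5069e+00] shift [-0.0072  0.138  -0.0011]
```

```bash
cat >> h.py <<'E'
def profile(box,xr,yc,thr=45):
    """centreline (dispenser y, mm) of the black parts in the wrist view against dispenser x"""
    c=bot.calibration("wrist");im=bot.camera("wrist")
    g=cv2.cvtColor(cv2.resize(im,None,fx=4,fy=4,interpolation=cv2.INTER_CUBIC),cv2.COLOR_RGB2GRAY)
    v,u=np.mgrid[box[2]*4:box[3]*4,box[0]*4:box[1]*4]; D=g[v,u].ravel()<thr
    P=(cast(c,np.c_[u.ravel()/4-.4,v.ravel()/4-.4],.054,True)[:,:2]-[.5604,.0332])@Rz(np.radians(-18.6))*1000
    for x in range(*xr):
        q=P[D&(abs(P[:,0]-x)<.5)&(abs(P[:,1]-yc)<9),1]
        if len(q): print(x,len(q),q.min().round(1),q.max().round(1),(q.min()/2+q.max()/2).round(1))
    return im
E
```

Emit:
creep_tool:
  steps:
    - [[0, 0, 0.16, -0.002, 0.035, 0, 0.045], [0, 0, 0.32, -0.004, 0.07, 0, 0.045], [0, 0, 0.48, -0.006, 0.105, 0, 0.045], [0, 0, 0.635, -0.007, 0.138, 0, 0.045], [0, 0, 0.635, -0.007, 0.138, 0, 0.045], [0, 0, 0.635, -0.007, 0.138, 0, 0.045], [0, 0, 0.635, -0.007, 0.138, 0, 0.045]]

```text
clock: 14.32
eef_pos: [0.5295, 0.0531, 0.1626]
tool_rot: [0.162, 0.987, -0.0, -0.001]
ft_force: [0.3, 0.2, -0.2]
grip_width: 0.0452
grasp_force: 0.0
```

```bash
python3 - <<'E'
from h import *
plan([.5304,.0538,.0663],np.radians(71.4))
im=profile((290,350,320,380),(47,86),6); cv2.imwrite("pics/wrist8.png",im[:,:,::-1])
E
```

```text
rotvec [-0.0006 -0.0009 -0.0009] shift [-0.0007  0.001   0.0963]
rotvec [-1.5000e-03  1.0000e-03  3.1407e+00] shift [-0.0007  0.001   0.0963]
47 24 3.8 8.4 6.1
48 119 2.7 9.2 6.0
49 160 1.5 10.2 5.8
50 200 0.5 11.4 5.9
51 239 -0.3 12.2 5.9
52 276 -1.2 13.2 6.0
53 288 -1.2 13.2 6.0
54 292 -1.4 13.2 5.9
55 284 -1.4 13.2 5.9
56 247 -0.4 12.6 6.1
57 210 0.4 11.6 6.0
58 167 1.2 10.6 5.9
59 119 2.8 9.4 6.1
60 80 3.6 8.3 6.0
61 40 4.9 7.3 6.1
62 27 5.5 6.7 6.1
63 40 4.4 7.1 5.8
64 54 3.8 7.7 5.8
65 114 2.5 9.2 5.9
66 155 1.5 10.0 5.7
67 193 0.6 11.0 5.8
68 230 -0.4 12.1 5.8
69 197 -1.0 12.7 5.8
70 284 -1.7 13.1 5.7
71 281 -1.5 13.1 5.8
72 273 -1.5 12.9 5.7
73 190 -0.9 12.5 5.8
74 223 -0.5 11.9 5.7
75 190 0.8 11.0 5.9
76 171 1.6 10.6 6.1
77 123 1.8 10.2 6.0
78 164 1.8 10.2 6.0
79 161 1.7 10.2 6.0
80 126 1.7 10.2 6.0
81 165 1.7 10.4 6.1
82 126 1.7 10.4 6.1
83 165 1.7 10.4 6.1
84 164 1.7 10.4 6.0
85 130 1.7 10.4 6.0
```

The dose is aligned within 0.2 mm. Now the shutter grip.

Emit:
creep_tool:
  steps:
    - [[0, 0, 0, -0.001, 0.001, 0.04, 0.045], [0, 0, 0, -0.001, 0.001, 0.08, 0.045], [0, 0, 0, -0.001, 0.001, 0.096, 0.045], [0, 0, 0, -0.001, 0.001, 0.096, 0.045], [0, 0, 0, -0.001, 0.001, 0.096, 0.045], [0, 0, 0, -0.001, 0.001, 0.096, 0.025], [0, 0, 0, -0.001, 0.001, 0.096, 0.005], [0, 0, 0, -0.001, 0.001, 0.096, 0.005], [0, 0, 0, -0.001, 0.001, 0.096, 0.005]]

```text
clock: 15.5
eef_pos: [0.5316, 0.0544, 0.0685]
tool_rot: [0.162, 0.987, -0.0, 0.001]
ft_force: [-1.3, -1.6, 7.0]
grip_width: 0.0133
grasp_force: 59.0
```

```bash
python3 - <<'E'
from h import *
print(bot.get_obs()["ft_force"])
blobs("wrist",np.array([.5604,.0332]),np.radians(-18.6))
E
```

```text
[-1.34575552 -1.62631491  7.00377831]
A492 uv [211. 453.] c [ 87.2 -66.5] lo [ 54.1 -40.4] hi [125.3 -98.7]
A473 uv [436. 452.] c [86.8 87.7] lo [54. 62.] hi [125.2 119.8]
A794 uv [321. 415.] c [42.4  9.7] lo [35.5 12. ] hi [52.2 15.3]
A120 uv [444. 408.] c [41.1 83.7] lo [33.  77.4] hi [49.6 90.7]
A120 uv [203. 408.] c [ 40.9 -61.9] lo [ 32.9 -55.6] hi [ 49.3 -68.9]
A32 uv [165. 378.] c [ 18.9 -81.4] lo [ 15.7 -82.5] hi [ 22.  -81.8]
A40 uv [306. 257.] c [-57.4   2.8] lo [-57.4   2.8] hi [-57.4   2.8]
A56 uv [401. 256.] c [-57.4  46.8] lo [-57.6  44.8] hi [-56.9  52.1]
A31 uv [204. 256.] c [-57.3 -45.5] lo [-57.4 -44.1] hi [-57.3 -45.5]
```

Emit:
creep_tool:
  steps:
    - [[0, 0, 0, 0, -0.01, 0, 0.005], [0, 0, 0, 0, -0.02, 0, 0.005], [0, 0, 0, 0, -0.03, 0, 0.005], [0, 0, 0, 0, -0.036, 0, 0.005], [0, 0, 0, 0, -0.036, 0, 0.005], [0, 0, 0, 0, -0.036, 0, 0.005]]

```text
clock: 16.3
eef_pos: [0.5209, 0.0222, 0.0685]
tool_rot: [0.161, 0.987, 0.002, 0.001]
ft_force: [1.3, 6.5, 5.2]
grip_width: 0.0134
grasp_force: 59.0
```

```bash
python3 - <<'E'
from h import *
cen=np.array([.5604,.0332]);R=Rz(np.radians(-18.6))
o=bot.get_obs();print("tcp disp",(o["eef_pos"][:2]-cen)@R, o["ft_torque"])
ims=[]
for n in("wrist","top","scene"):
    c=bot.calibration(n);im=bot.camera(n)[:,:,::-1];cv2.imwrite(f"pics/{n}9.png",im)
    X=[[*(cen+R@np.array(p)),.054] for p in((-.011,-.026),(-.009,-.0295))]
    uv=proj(c,X,n=="wrist");print(n,uv.round(1))
    u,v=uv.mean(0).astype(int);h=25 if n!="wrist" else 60
    u=np.clip(u,h,639-h);v=np.clip(v,h,479-h)
    ims.append(cv2.resize(im[v-h:v+h,u-h:u+h],(260,260) if 0 else (265,265),interpolation=cv2.INTER_CUBIC))
cv2.imwrite("pics/c9.png",np.hstack(ims))
E
```

```text
tcp disp [-0.03394835 -0.02300472] [ 1.12874341 -0.19048809  0.04012727]
wrist [[317.3 341.7]
 [310.4 344.9]]
top [[308.4 246.5]
 [310.1 246.2]]
scene [[331.7 233.6]
 [330.3 233.2]]
```

View pics/c9.png

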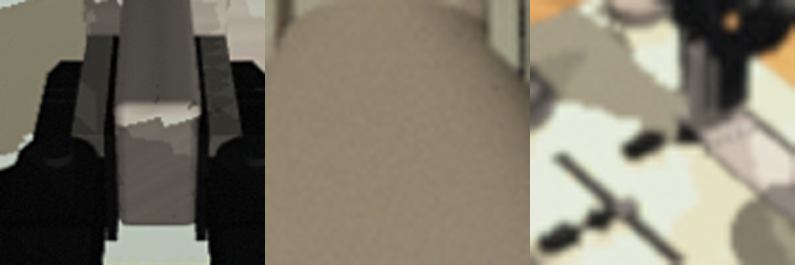

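The wrist panel shows the grip held between the pads, which hides the tip, and the top view is blocked. In the scene panel, the shutter tip (crop (685,132)) is nearly facing the rider (crop (645,145)). I'll measure the pull distance from the wrist8 picture, taken at home, and cross-check it in the scene view.

```bash
cat > m.py <<'E'
from h import *
cen=np.array([.5604,.0332]);yaw=np.radians(-18.6)
o=bot.get_obs();cw=bot.calibration("wrist")
Rt=Ro.from_quat(o["tool_rot"]).as_matrix()
Rc=cw["R"]@Rt; tc=cw["R"]@o["eef_pos"]+cw["t"]          # tool->camera
q=np.array([.162,.987,0,-.001]);R8=Ro.from_quat(q/np.linalg.norm(q)).as_matrix();p8=np.array([.5295,.0531,.1626])
R=Rc@R8.T; c8=dict(mtx=cw["mtx"],R=R,t=tc-R@p8)
im=cv2.imread("pics/wrist8.png");g=cv2.cvtColor(im,cv2.COLOR_BGR2GRAY).astype(float)
def sample(xs,ys,z):   # image resampled on a dispenser-frame grid (mm)
    X,Y=np.meshgrid(xs,ys);W=cen+np.c_[X.ravel(),Y.ravel()]/1000@Rz(yaw).T
    uv=proj(c8,np.c_[W,np.full(len(W),z)],True).astype(np.float32)
    return cv2.remap(g.astype(np.float32),uv[:,0].reshape(X.shape),uv[:,1].reshape(X.shape),cv2.INTER_LINEAR)
ys=np.arange(-45,-14,.1);S=sample(np.arange(-9,20,1.),ys,.056)
for i,x in enumerate(range(-9,20)):
    k=ys[S[:,i]<75]
    if len(k) and x%2: print("mark x",x,k.min().round(1),k.max().round(1),((k.min()+k.max())/2).round(2))
ys=np.arange(-5,26,1.);S=sample(np.arange(-46,-23,4.),ys,.102)
print("plate profile y:");print(np.c_[ys,S.round(0)].astype(int).T.tolist())
E
python3 m.py
python3 - <<'E'
from h import *
cen=np.array([.5604,.0332]);yaw=np.radians(-18.6);c=bot.calibration("scene")
g=cv2.cvtColor(cv2.resize(cv2.imread("pics/scene9.png"),None,fx=8,fy=8,interpolation=cv2.INTER_CUBIC),cv2.COLOR_BGR2GRAY)
for thr in(45,60,75,90):
  print(thr)
  m=(g<thr).astype(np.uint8)
  for k in cv2.findContours(m,1,cv2.CHAIN_APPROX_NONE)[0]:
    uv=(k[:,0]+.5)/8-.5
    P=(cast(c,uv,.054)[:,:2]-cen)@Rz(yaw)*1000
    q=P.mean(0)
    if cv2.contourArea(k)/64>2 and (-30<q[0]<95 and -50<q[1]<20): print("A%.1f"%(cv2.contourArea(k)/64),q.round(1),"lo",P[P[:,0]<P[:,0].min()+1].mean(0).round(1),"hi",P[P[:,0]>P[:,0].max()-1].mean(0).round(1))
E
```

```text
mark x -9 -31.6 -26.7 -29.15
mark x -7 -33.5 -24.6 -29.05
mark x -5 -35.2 -22.6 -28.9
mark x -3 -36.7 -21.8 -29.25
mark x -1 -36.4 -23.3 -29.85
mark x 1 -34.4 -24.1 -29.25
mark x 3 -34.5 -24.2 -29.35
mark x 5 -34.3 -24.1 -29.2
mark x 7 -34.3 -24.2 -29.25
mark x 9 -34.0 -24.2 -29.1
mark x 11 -34.1 -24.7 -29.4
mark x 13 -34.8 -32.0 -33.4
mark x 15 -44.4 -31.6 -38.0
mark x 17 -45.0 -31.5 -38.25
mark x 19 -45.0 -31.5 -38.25
plate profile y:
[[-5, -4, -3, -2, -1, 0, 1, 2, 3, 4, 5, 6, 7, 8, 9, 10, 11, 12, 13, 14, 15, 16, 17, 18, 19, 20, 21, 22, 23, 24, 25], [135, 136, 137, 114, 109, 113, 113, 113, 112, 99, 154, 189, 189, 189, 192, 196, 197, 197, 197, 198, 196, 195, 178, 157, 181, 180, 181, 179, 164, 184, 184], [135, 135, 136, 121, 110, 114, 112, 113, 114, 95, 155, 193, 195, 195, 194, 193, 195, 196, 198, 198, 198, 196, 184, 156, 180, 180, 175, 182, 163, 183, 184], [134, 133, 131, 136, 137, 186, 202, 202, 140, 92, 154, 191, 197, 197, 197, 196, 196, 198, 198, 196, 199, 198, 177, 182, 208, 206, 206, 206, 206, 206, 207], [207, 208, 208, 208, 208, 208, 208, 209, 211, 119, 155, 194, 197, 195, 196
[... 517 characters left out ...]
 -6.4 -30. ] hi [ 10.5 -27.1]
A3.2 [-19.6 -22.9] lo [-22.1 -24. ] hi [-16.6 -22.2]
60
A12.8 [75.7  7.3] lo [67.   6.5] hi [84.1  7.8]
A6.5 [51.2  5.7] lo [44.7  4.4] hi [56.9  6.3]
A13.9 [  1.9 -28.7] lo [ -7.6 -30.2] hi [ 11.4 -26.7]
A5.6 [-19.9 -23.1] lo [-23.2 -24.7] hi [-15.8 -21.7]
75
A16.7 [75.6  7.2] lo [66.3  6.2] hi [84.9  8.2]
A10.0 [50.   4.9] lo [42.1 -0.1] hi [57.6  6.6]
A17.5 [  1.7 -28.8] lo [ -8.5 -30.3] hi [ 12.  -26.5]
A8.1 [-20.2 -23.4] lo [-24.3 -25.4] hi [-14.9 -21.8]
90
A20.4 [75.6  7.2] lo [65.5  6.1] hi [85.6  8.5]
A15.7 [47.1  1. ] lo [39.7 -7.8] hi [58.3  6.6]
A21.0 [  1.5 -28.9] lo [ -9.3 -30.6] hi [ 12.4 -26.5]
A11.2 [-20.4 -23.5] lo [-25.8 -26.4] hi [-14.2 -22. ]
```

Emit:
creep_tool:
  steps:
    - [[0, 0, 0, 0, -0.003, 0, 0.005], [0, 0, 0, 0, -0.006, 0, 0.005], [0, 0, 0, 0, -0.006, 0, 0.005], [0, 0, 0, 0, -0.006, 0, 0.005]]

```text
clock: 16.95
eef_pos: [0.5191, 0.0168, 0.0685]
tool_rot: [0.161, 0.987, 0.003, 0.002]
ft_force: [1.2, 6.8, 5.0]
grip_width: 0.0136
grasp_force: 59.0
```

```bash
cat > s.py <<'E'
from h import *
cen=np.array([.5604,.0332]);yaw=np.radians(-18.6);c=bot.calibration("scene")
print("tcp disp",((bot.get_obs()["eef_pos"][:2]-cen)@Rz(yaw)*1000).round(2))
im=np.mean([bot.camera("scene").astype(float) for _ in range(6)],0).astype(np.uint8)
cv2.imwrite("pics/scene10.png",im[:,:,::-1])
g=cv2.cvtColor(cv2.resize(im,None,fx=8,fy=8,interpolation=cv2.INTER_CUBIC),cv2.COLOR_RGB2GRAY)
for thr in(60,75):
  m=(g<thr).astype(np.uint8)
  for k in cv2.findContours(m,1,cv2.CHAIN_APPROX_NONE)[0]:
    P=(cast(c,(k[:,0]+.5)/8-.5,.054)[:,:2]-cen)@Rz(yaw)*1000; q=P.mean(0)
    if cv2.contourArea(k)/64>2 and (-30<q[0]<95 and -50<q[1]<20): print(thr,"A%.1f"%(cv2.contourArea(k)/64),q.round(1),"lo",P[P[:,0]<P[:,0].min()+1].mean(0).round(1),"hi",P[P[:,0]>P[:,0].max()-1].mean(0).round(1))
E
python3 s.py
```

```text
tcp disp [-33.94 -28.71]
60 A12.9 [75.7  7.3] lo [67.   6.5] hi [84.1  7.6]
60 A6.6 [51.1  5.7] lo [44.6  4.4] hi [56.9  6.3]
60 A13.6 [  2.  -28.8] lo [ -7.6 -30.2] hi [ 11.4 -26.7]
60 A5.7 [-20.  -28.5] lo [-23.4 -30.5] hi [-15.9 -26.9]
75 A16.8 [75.7  7.2] lo [66.3  6.1] hi [85.   8.2]
75 A10.2 [49.9  4.9] lo [42.  -0.3] hi [57.6  6.6]
75 A17.2 [  1.7 -28.9] lo [ -8.6 -30.4] hi [ 12.  -26.5]
75 A8.5 [-20.2 -28.9] lo [-24.6 -31.4] hi [-15.1 -27.2]
```

```bash
python3 - <<'E'
from h import *
cen=np.array([.5604,.0332]);yaw=np.radians(-18.6);c=bot.calibration("scene")
for f in("scene0","scene9","scene10"):
  g=cv2.cvtColor(cv2.resize(cv2.imread(f"pics/{f}.png"),None,fx=8,fy=8,interpolation=cv2.INTER_CUBIC),cv2.COLOR_BGR2GRAY)
  m=(g<70).astype(np.uint8)
  for k in cv2.findContours(m,1,cv2.CHAIN_APPROX_NONE)[0]:
    P=(cast(c,(k[:,0]+.5)/8-.5,.054)[:,:2]-cen)@Rz(yaw)*1000; q=P.mean(0)
    if cv2.contourArea(k)/64>2 and (-32<q[0]<20 and -50<q[1]<25): print(f,"A%.1f"%(cv2.contourArea(k)/64),q.round(1),"lo",P[P[:,0]<P[:,0].min()+1].mean(0).round(1),"hi",P[P[:,0]>P[:,0].max()-1].mean(0).round(1))
cw=bot.calibration("wrist");im=bot.camera("wrist");g=cv2.cvtColor(im,cv2.COLOR_RGB2GRAY)
ys=np.arange(-42,-14,1.)
for x in(-46,-40,-34,-28):
  W=cen+np.c_[np.full(len(ys),x),ys]/1000@Rz(yaw).T
  uv=proj(cw,np.c_[W,np.full(len(W),.102)],True).astype(np.float32)
  print(x,uv[0].round(),list(zip(ys.astype(int).tolist(),cv2.remap(g,uv[None,:,0],uv[None,:,1],1)[0].tolist())))
E
```

```text
scene0 A7.2 [-20.6  10.4] lo [-24.6   8.1] hi [-16.2  11.2]
scene0 A14.8 [  2.6 -28.4] lo [ -6.7 -29.9] hi [ 11.8 -26.5]
scene9 A16.2 [  1.8 -28.8] lo [ -8.1 -30.4] hi [ 11.8 -26.5]
scene9 A7.4 [-20.  -23.3] lo [-24.  -25.6] hi [-15.2 -21.6]
scene10 A16.0 [  1.9 -28.9] lo [ -8.1 -30.6] hi [ 11.8 -26.5]
scene10 A7.6 [-20.1 -28.7] lo [-24.1 -31.1] hi [-15.3 -27. ]
-46 [286. 336.] [(-42, 29), (-41, 59), (-40, 59), (-39, 57), (-38, 48), (-37, 31), (-36, 3), (-35, 107), (-34, 164), (-33, 176), (-32, 175), (-31, 162), (-30, 158), (-29, 180), (-28, 181), (-27, 182), (-26, 183), (-25, 175), (-24, 167), (-23, 94), (-22, 33), (-21, 11), (-20, 53), (-19, 48), (-18, 56), (-17, 59), (-16, 55), (-15, 4)]
-40 [287. 350.] [(-42, 9), (-41, 7), (-40, 8), (-39, 19), (-38, 59), (-37, 18), (-36, 10), (-35, 63), (-34, 80), (-33, 84), (-32, 84), (-31, 84), (-30, 85), (-29, 86), (-28, 87), (-27, 98), (-26, 96), (-25, 97), (-24, 104), (-23, 88), (-22, 22), (-21, 13), (-20, 79), (-19, 45), (-18, 8), (-17, 8), (-16, 6), (-15, 11)]
-34 [287. 363.] [(-42, 8), (-41, 8), (-40, 8), (-39, 8), (-38, 7), (-37, 12), (-36, 9), (-35, 60), (-34, 81), (-33, 87), (-32, 88), (-31, 87), (-30, 86), (-29, 88), (-28, 87), (-27, 85), (-26, 84), (-25, 83), (-24, 83), (-23, 78), (-22, 19), (-21, 13), (-20, 9), (-19, 9), (-18, 8), (-17, 10), (-16, 7), (-15, 7)]
-28 [288. 376.] [(-42, 9), (-41, 7), (-40, 8), (-39, 5), (-38, 4), (-37, 11), (-36, 9), (-35, 63), (-34, 78), (-33, 83), (-32, 85), (-31, 86), (-30, 88), (-29, 88), (-28, 86), (-27, 85), (-26, 86), (-25, 86), (-24, 86), (-23, 77), (-22, 16), (-21, 11), (-20, 5), (-19, 8), (-18, 6), (-17, 8), (-16, 9), (-15, 7)]
```

Wrist estimates put 0.2–0.4 mm remaining, the scene about 0.9–1.5 mm. I'll pull 0.7 mm more and verify.

Emit:
creep_tool:
  steps:
    - [[0, 0, 0, 0, -0.0007, 0, 0.005], [0, 0, 0, 0, -0.0007, 0, 0.005], [0, 0, 0, 0, -0.0007, 0, 0.005], [0, 0, 0, 0, -0.0007, 0, 0.005]]

```text
clock: 17.8
eef_pos: [0.5189, 0.0163, 0.0685]
tool_rot: [0.161, 0.987, 0.003, 0.002]
ft_force: [2.6, 7.9, 3.7]
grip_width: 0.0131
grasp_force: 59.0
```

```bash
python3 s.py
```

```text
tcp disp [-33.94 -29.26]
60 A12.9 [75.7  7.3] lo [67.   6.5] hi [84.1  7.8]
60 A6.6 [51.1  5.8] lo [44.7  4.3] hi [57.   6.5]
60 A13.5 [  2.1 -28.7] lo [ -7.2 -30.6] hi [ 11.4 -26.7]
60 A5.2 [-19.9 -28.9] lo [-23.1 -31.2] hi [-16.  -27.5]
75 A16.8 [75.7  7.2] lo [66.3  6.2] hi [85.   8.2]
75 A10.2 [49.6  4.6] lo [41.7 -1.3] hi [57.6  6.5]
75 A17.1 [  1.8 -28.8] lo [ -8.4 -30.5] hi [ 12.  -26.5]
75 A8.2 [-20.1 -29.2] lo [-24.6 -32.2] hi [-15.2 -27.3]
```

Emit:
creep_tool:
  steps:
    - [[0, 0, 0, 0, -0.0003, 0, 0.005], [0, 0, 0, 0, -0.0003, 0, 0.005], [0, 0, 0, 0, -0.0003, 0, 0.005]]

```text
clock: 18.48
eef_pos: [0.5188, 0.0161, 0.0685]
tool_rot: [0.161, 0.987, 0.003, 0.002]
ft_force: [1.4, 7.7, 4.0]
grip_width: 0.013
grasp_force: 59.0
```

```bash
python3 -c "
from h import *
bot.job_done()"
```

```text
the job is handed in; nothing more can be done
```

I handed the job in at 18.5 s: the dose pointer measured within about 0.2 mm of its mark (after going back to the knob, shutter still home, to undo a 1.6 mm overshoot), and the gripper is holding the shutter about 40.4 mm out against 40.0–40.5 mm measured to its mark — its tip was hidden from the wrist camera, and a coarser scene-camera check suggested it could be about 1 mm short.

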